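Index the bushing carousel and try the brass bushing on the gauge pin

ROBOT

A 6-joint arm with a two-finger parallel gripper is mounted at the origin on the work surface. World frame = base frame: x ahead of the robot, y to its left, z up, the work surface at z = 0. Lengths are in m, angles in degrees, forces in N, time in s.
With the tool pointing down it reaches from about 0.225 to 0.725 m from the base axis. Payload 3.1 kg.
Tool frame: the origin (TCP) lies at the very end of the fingers, on their centre line; the grasp point (between the pads) lies grasp_offset behind it (grasp_offset is the distance from the TCP to the grasp point, in m); y points along the fingers, x is the direction in which the jaws open and shut, and the axes are right-handed (so a half turn about y gives the same grasp; the last joint's range is limited). The gripper opens to 85 mm and grips with 20 to 120 N. Pads are 22 mm wide; open, the fingers measure 114 mm over their backs; the gripper's body (76 mm by 85 mm) begins 54 mm behind the grasp point. The pads swing forward as they close: fully open they stand 13 mm farther back than shut.
Start: joints at [65.329, 2.75, 5.684, 92.934, 0, 82.678], TCP at [0.157, 0.501, 0.231] pointing down, gripper open.
Joint ranges: [-166.93, 166.93], [-56.73, 111.36], [-69.38, 81.34], [-121.58, 131.49], [-85.45, 84.26], [-180, 180]. Speed limits (degrees/s): [159.86, 159.86, 180, 180, 180, 180].

INTERFACE

Orientations are given as a 3x3 rotation matrix whose columns are the frame's x, y, z axes.
In Python, from bench import * gives the robot as it stands. The module is installed in compiled form; this text tells all that it offers.
- The arm moves only by the shell command python3 -m jog 'ROWS' [FORCE]. ROWS is JSON, a list of rows, each a list of 7 numbers: the closure, from -1 (fully open) to 1 (shut), then the shift along the tool's x, y, z in m, then the turn, a rotation vector about the tool's x, y, z in rad. In form: [[gripper, dx, dy, dz, rx, ry, rz], ...]. A call has 1 to 12 rows; each row is the pose to reach, as a shift and turn from the pose commanded when the call began, along the tool's axes at that moment; what a row does not reach only later rows make up. A row lasts 1/8 s, in which the tool goes at most 62.5 mm and 10.7 degrees, less where a joint would pass 70% of its speed; a pose out of reach is approached as far as the arm can. A call with a gripper value outside its range is refused whole. The fingers move at their own pace and stop on an object; FORCE is the grip in N (left out, the last holds). Time passes only in rows, so rows that repeat a pose let the fingers close. It gives the time, the measured TCP pose, the force and the opening at its end, in the units of the state.
- sense(): the state, without advancing time (a new reading comes with each control period).
- snapshot(name): name is "scene" or "top" or "wrist"; returns the picture (480x640x3 uint8, red, green, blue); there is no depth.
- get_calibration(name): a dict with "mtx" (3x3 intrinsics, pixels), "origin" and "rotation" of the camera in the world. Camera axes: x right, y down, z forward; pixel columns grow to the right and rows downward; lengths in m; the calibration is good to about 2 mm. A picture is of the moment at which its call begins: read the wrist's pose just before it. get_calibration takes no time and is no camera call; for the wrist camera it gives the pose at the moment of the call.
- hand_in(): hands the job in, once; it reports no verdict.
The state is a dict: "clock": time; "qpos": joint angles; "qd": joint speeds; "tau": joint torques, N m; "eef_pos": TCP position; "orientation": TCP orientation; "force": force on the tool from outside, world axes, zero at the start; "torque": the same for the moment, N m; "finger_gap": finger opening in m.
Only numpy, scipy, OpenCV 4.12 (cv2) and the standard library are available. Lean on these libraries where they do the work, as an engineer would, in place of code of your own. Each camera call takes 0.05 s, during which the arm holds its last target.

TASK

Turn the parts carousel (the black knob on top is its handle) until the brass bushing stands at the red pointer on the foot, and let it stop there. Then lift that bushing off its leaning peg, stand it upright over the gauge and gently slide it all the way down the gauge pin without dropping it, and leave it there. Leave the other bushings on their pegs and the other things on the bench where they are.

Things in the scene. Friction and masses are not known exactly. Their poses are not given: they have to be found in the camera images.
- knob_grip (a point): Black crank knob, upright, diameter 20 mm, 40 mm tall, on the carousel's grey top disc (diameter 148 mm, its top 173 mm above the table). This point: on the knob's axis, 18 mm below its top, 199 mm above the table. It stands 60 mm from the carousel's axis, exactly opposite to the brass bushing's peg, and circles that axis. It spins freely on its own pin, so a gripper holding it need not turn.
- carousel: Turning part: grey cone, 250 mm across, with five bushings on pegs 72 degrees apart. Origin on its vertical axis at table height; z up; the brass bushing's peg is in its own -x direction, the knob in +x. It turns either way without stops against about 0.2 N m (3 to 4 N at the knob) and stays where it is left. Pegs lean outwards 35 degrees from vertical, are 20 mm in diameter and 30 mm long.
- place0 (a point): Point on the carousel, on the brass bushing's peg axis, where the centre of the brass bushing stands (105 mm from the carousel axis, 85 mm above the table). Its axes are those of carousel.
- facing_point (a point): Point on the fixed foot (dark disc, 270 mm across) straight above the line of its red pointer, 105 mm from the carousel axis, 85 mm above the table; when place0 comes here the brass bushing faces the arm at the pointer. Its -x axis is the pointer's outward direction; z up.
- brass_center (a point): Centre (half-way up, on the axis) of the brass bushing to be gauged: a plain tube, outer diameter 34 mm, bore 24 mm, 45 mm long, 0.14 to 0.22 kg. Its z axis is the tube's axis; on the peg z leans outwards 35 degrees from vertical. The bushing sits loosely on its peg (2 mm play) and is drawn off along the peg, which fills its lower 30 mm.
- gauge_seat (a point): Centre of the flat shoulder on which the bushing must finally rest. The gauge: blue plate 90 mm square, 14 mm thick; dark column 44 mm in diameter up to this shoulder, 50 mm above the table; on it the upright steel gauge pin, diameter 21 mm, 36 mm tall, its last 6 mm tapering to 13 mm. z up. Fully home, the bushing's centre is 22.5 mm above this point.
- sleeve1_center (a point): Centre of another bushing (steel), same size as the brass one, to be left on its peg.
- sleeve2_center (a point): Centre of another bushing (white plastic), same size as the brass one, to be left on its peg.
- sleeve3_center (a point): Centre of another bushing (dark steel), same size as the brass one, to be left on its peg.
- sleeve4_center (a point): Centre of another bushing (steel), same size as the brass one, to be left on its peg.
- place1 (a point): Point on the carousel where the centre of sleeve1 stands on its peg.
- place2 (a point): Point on the carousel where the centre of sleeve2 stands on its peg.
- place3 (a point): Point on the carousel where the centre of sleeve3 stands on its peg.
- place4 (a point): Point on the carousel where the centre of sleeve4 stands on its peg.
- screwdriver: Orange-handled screwdriver lying on the bench; leave it.
- gear: Small steel gear, 61 mm across, 30 mm tall; leave it. Origin: centre of underside.
- clutch_ring: Flat dark clutch ring, 120 mm across, 8 mm thick; leave it. Origin: centre of underside.
- oil: Black oil bottle with red cap, 76 mm across, 190 mm tall; leave it. Origin: centre of underside.
- brass: The brass bushing again; origin at the centre of its lower end face.
- gauge: The gauge stand, fixed to the bench; origin at the centre of its underside.
Mind the look-alikes: they are no part of the job. What is shaped like the part that bears sleeve4_center but orange is not meant.

How it is judged:
By the outcome, as a careful person would: the job done as asked, in the order asked, and still so for the second after the job is handed in, with the robot touching nothing.
It also fails if it takes over 64 s, if anything falls off the work surface, if the arm or the gripper's body presses on something with over 40 N, if the wrist force passes 120 N, or if a joint passes its speed limit or range.

## Working session

There is one attempt and no reset: what is moved stays moved. The work goes in short steps, Python scripts to look and compute and a shell command to move; the robot and the scene stay as the last step left them, time stands still between calls to the robot, and variables do not carry over. Pictures are saved under pics/ and viewed, and the job is handed in when it is done.

```bash
mkdir -p pics
python3 - <<'E'
from bench import *
import cv2
s=sense()
print({k:(v if not hasattr(v,'tolist') else v.tolist()) for k,v in s.items()})
for n in ["scene","top","wrist"]:
    c=get_calibration(n);print(n,c)
    cv2.imwrite(f"pics/{n}0.png",snapshot(n)[:,:,::-1])
try: print(grasp_offset)
except Exception as e: print(e)
E
```

```text
{'clock': 0.0, 'qpos': [65.33106274968581, 2.792733587293878, 5.590591208870338, 92.93430184733243, 0.0027138572006947023, 82.67683647265972], 'qd': [0.03388364701405547, 0.07334540531590075, 0.08911378454830932, 0.0420802359299383, 0.06771005068405331, -0.08349257473669408], 'tau': [-0.0006601707536901813, -33.87817740440369, 32.001399993896484, 0.020351889543235302, -0.00039547098822367843, -2.779447072498442e-06], 'eef_pos': [0.1562653319643716, 0.5005544496168709, 0.23010968397147674], 'orientation': [[0.29813637188371, -0.0010369779161781294, -0.9545227228499171], [0.9545203786849352, -0.0021442901464708407, 0.2981379692272288], [-0.002355936159252428, -0.9999971633442614, 0.0003505256687034526]], 'force': [-0.38977004766175377, 0.10999009237058836, 0.11364965554981021], 'torque': [-0.0026137253981015404, -0.00462233592365973, 0.0033159324967285144], 'finger_gap': 0.0851264050478519}
scene {'mtx': array([[593.16621026,   0.        , 316.08504034],
       [  0.        , 593.16621026, 238.16839534],
       [  0.        ,   0.        ,   1.        ]]), 'origin': array([1.11201258, 
[... 255 characters left out ...]
  0.        , 461.8832893 , 241.59377908],
       [  0.        ,   0.        ,   1.        ]]), 'origin': array([ 0.46813344, -0.00660524,  1.22933219]), 'rotation': array([[ 0.02670542, -0.99397481,  0.1063057 ],
       [-0.99943   , -0.02874527, -0.01770244],
       [ 0.02065157, -0.10577235, -0.9941759 ]])}
wrist {'mtx': array([[347.02835588,   0.        , 319.73861661],
       [  0.        , 347.02835588, 240.73733722],
       [  0.        ,   0.        ,   1.        ]]), 'origin': array([0.07937491, 0.52431605, 0.37339792]), 'rotation': array([[ 0.29804123,  0.90594091,  0.30073659],
       [ 0.95455154, -0.28231105, -0.09556064],
       [-0.00167103,  0.31554959, -0.94890762]])}
0.0187
```

View pics/scene0.png

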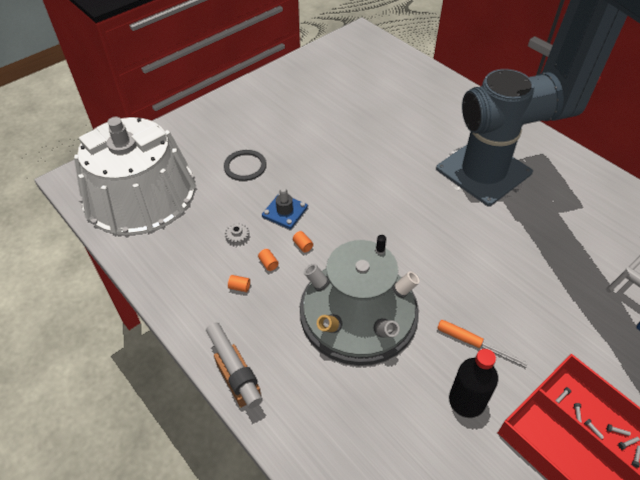

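View pics/top0.png

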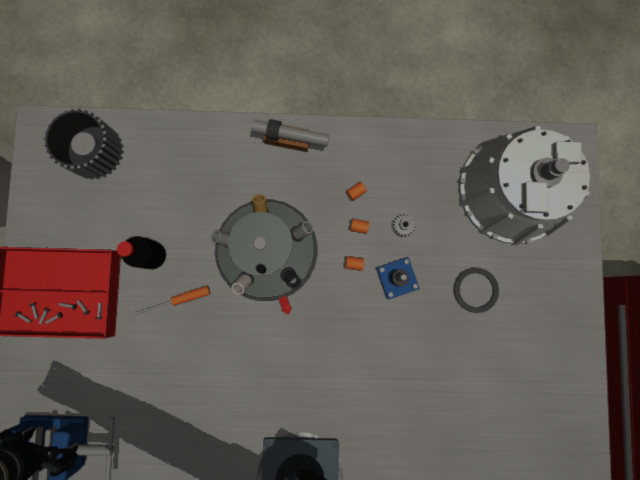

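View pics/wrist0.png

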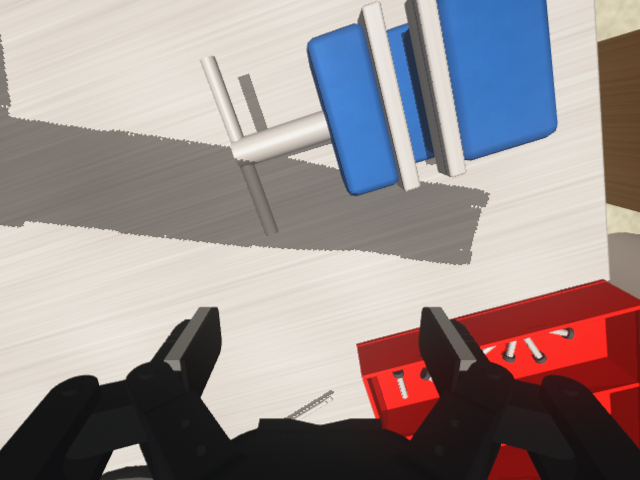

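The top image shows the brass bushing at (260,203), the knob at (261,268), the red pointer at (286,305) and the gauge at (398,278). In the scene image the brass is at (328,323), the knob at (381,242) and the gauge pin at (284,195).
Possible confusions with the brass bushing:
- three loose orange cylinders, top (356,190), (359,226) and (355,263)
- steel and white sleeves, top (217,237), (242,284) and (305,229)
- dark sleeve, top (290,277)

The only one that is brass and stands on a peg is at (260,203). I'll check it in a crop.

Run:
```python
import cv2,numpy as np
t=cv2.imread("pics/top0.png");s=cv2.imread("pics/scene0.png")
a=cv2.resize(t[180:330,200:430],None,fx=3.4,fy=3.4,interpolation=cv2.INTER_CUBIC)[:,:790]
cv2.imwrite("pics/tc.png",a)
cv2.imwrite("pics/sc.png",cv2.resize(s[170:370,220:430],None,fx=3,fy=3,interpolation=cv2.INTER_CUBIC))
```

```text
(no output)
```

View pics/tc.png

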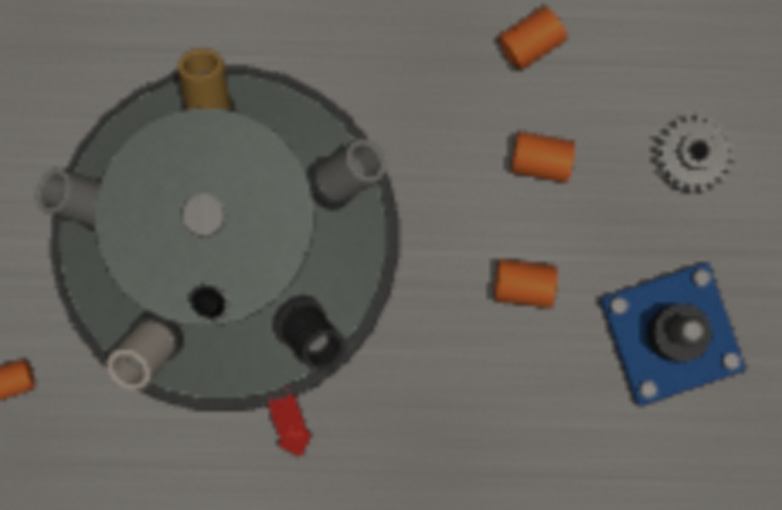

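View pics/sc.png

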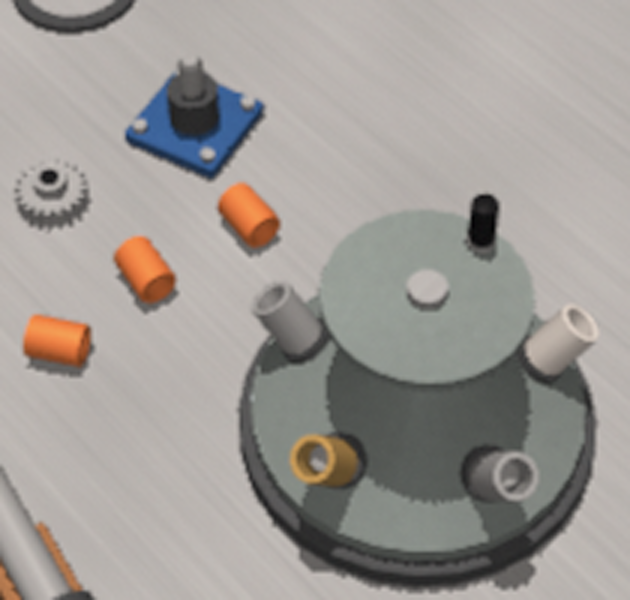

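```bash
cat > h.py <<'E'
import numpy as np,cv2
def ray(c,uv):
    d=np.linalg.inv(c["mtx"])@np.array([uv[0],uv[1],1.]); d=c["rotation"]@d
    return np.array(c["origin"]),d
def onz(c,uv,z):
    o,d=ray(c,uv); return o+d*(z-o[2])/d[2]
def proj(c,p):
    q=c["mtx"]@(c["rotation"].T@(np.array(p)-c["origin"])); return q[:2]/q[2]
def tri(r):
    A=0;b=0
    for o,d in r:
        d=d/np.linalg.norm(d);P=np.eye(3)-np.outer(d,d);A=A+P;b=b+P@o
    return np.linalg.solve(A,b)
def blob(m):
    n,l,st,ce=cv2.connectedComponentsWithStats(m.astype(np.uint8))
    return [(st[i].tolist(),ce[i].round(2).tolist()) for i in range(1,n) if st[i][4]>15]
E
python3 - <<'E'
from bench import *
from h import *
ct,cs=get_calibration("top"),get_calibration("scene")
t=cv2.imread("pics/top0.png").astype(int);s=cv2.imread("pics/scene0.png").astype(int)
def show(im,n,m,x0,y0,x1,y1):
    mm=np.zeros(im.shape[:2],bool);mm[y0:y1,x0:x1]=m[y0:y1,x0:x1]
    print(n,blob(mm)); return mm
B,G,R=t[...,0],t[...,1],t[...,2]
red=show(t,"red",(R>120)&(G<60),270,290,300,320)
show(t,"knob",(R+G+B<75),245,255,275,280)
show(t,"hub",(R+G+B>395),245,230,275,256)
br=show(t,"brass",(R-B>60),240,185,280,220)
hsv=cv2.cvtColor(t.astype(np.uint8),cv2.COLOR_BGR2HSV)
show(t,"blue",(B-R>40),370,250,430,310)
ys,xs=np.nonzero(red)
p=np.array([onz(ct,(x,y),0.012)[:2] for x,y in zip(xs,ys)])
m=p.mean(0);w,v=np.linalg.eigh(np.cov((p-m).T));print("pointer c",m,"dir",v[:,1],np.sqrt(w))
for z in (.173,.18): print("hub z",z,onz(ct,(205/3.4+200,216/3.4+180),z))
print("disc from left/right/… px crop"); 
B,G,R=s[...,0],s[...,1],s[...,2]
show(s,"s brass",(R-B>60),310,310,345,340)
show(s,"s knob",(R+G+B<75),370,230,392,256)
show(s,"s hub",(R+G+B>480),350,255,375,275)
show(s,"s blue",(B-R>40),255,185,312,230)
E
```

```text
red [([280, 297, 11, 17, 116], [284.87, 304.61])]
knob [([257, 265, 9, 8, 54], [260.81, 268.5])]
hub []
brass [([255, 195, 7, 5, 18], [258.22, 196.56]), ([254, 198, 11, 13, 53], [260.15, 204.87])]
blue [([377, 259, 42, 40, 693], [397.0, 278.33])]
pointer c [0.43053552 0.05282527] dir [-0.93490641 -0.35489435] [0.00546921 0.01184174]
hub z 0.173 [0.57281904 0.10598999 0.173     ]
hub z 0.18 [0.57212532 0.10524385 0.18      ]
disc from left/right/… px crop
s brass [([317, 315, 21, 16, 179], [326.67, 322.16])]
s knob [([377, 241, 8, 11, 75], [380.41, 245.76])]
s hub [([355, 259, 15, 12, 119], [362.03, 264.52])]
s blue [([262, 196, 45, 33, 563], [284.33, 213.13])]
```

Run:
```python
from bench import *
from h import *
ct,cs=get_calibration("top"),get_calibration("scene")
hub=tri([ray(ct,(259.8,243.2)),ray(cs,(362,264.5))]);print("hub",hub)
print("hub scene z.18",onz(cs,(362,264.5),.18), "top",onz(ct,(259.8,243.2),.18))
# knob: top cap centres
k=np.array([onz(ct,(260.8,268.6),.21),onz(cs,(380.41,245.76),.199)]);print("knob",k)
for a in ((.5,.105),): pass
# gauge: corners of blue at z=.014 via minAreaRect
for n,c,box in(("top",ct,(370,250,430,310)),("scene",cs,(255,185,312,230))):
    im=cv2.imread(f"pics/{n}0.png").astype(int);m=np.zeros(im.shape[:2],np.uint8)
    x0,y0,x1,y1=box;m[y0:y1,x0:x1]=((im[...,0]-im[...,2])>40)[y0:y1,x0:x1]
    pts=cv2.findNonZero(m)[:,0,:].astype(float)
    w=np.array([onz(c,p,.012)[:2] for p in pts]).astype(np.float32)
    print(n,"gauge rect",cv2.minAreaRect(w*1000))
# pin tip from both
im=cv2.imread("pics/top0.png");cv2.imwrite("pics/g1.png",np.hstack([cv2.resize(im[255:305,370:425],(400,364),interpolation=0),cv2.resize(cv2.imread("pics/scene0.png")[180:230,257:312],(400,364),interpolation=0)]))
```

```text
hub [0.57347508 0.10561969 0.18051899]
hub scene z.18 [0.57387594 0.10464153 0.18      ] top [0.57284683 0.10639656 0.18      ]
knob [[0.51377008 0.0987282  0.21      ]
 [0.52260604 0.10438799 0.199     ]]
top gauge rect ((508.6014099121094, -241.76632690429688), (87.55213928222656, 87.57427978515625), 20.174386978149414)
scene gauge rect ((511.5588073730469, -241.69886779785156), (93.37727355957031, 90.20549774169922), 20.464065551757812)
```

View pics/g1.png

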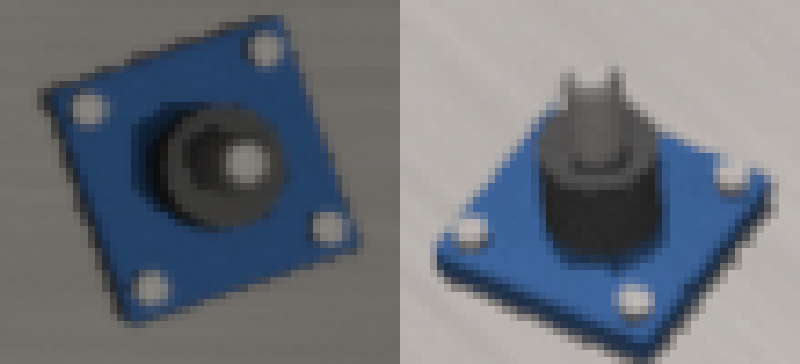

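Brass choice confirmed: the ring-shaped brass tube on its peg. Next I move above the knob for a close look.

```bash
python3 -m jog '[[-1,-0.03,-0.03,-0.05,0,0,0],[-1,-0.06,-0.05,-0.1,0,0,0],[-1,-0.09,-0.05,-0.15,0,0,0],[-1,-0.12,-0.05,-0.2,0,0,0],[-1,-0.15,-0.05,-0.25,0,0,0],[-1,-0.18,-0.05,-0.3,0,0,0],[-1,-0.21,-0.05,-0.35,0,0,0],[-1,-0.24,-0.05,-0.4,0,0,0],[-1,-0.277,-0.05,-0.461,0,0,0],[-1,-0.277,-0.05,-0.461,0,0,0],[-1,-0.277,-0.05,-0.461,0,0,0]]'
python3 - <<'E'
from bench import *
import cv2
print(sense()["eef_pos"],sense()["clock"])
c=get_calibration("wrist");im=snapshot("wrist");cv2.imwrite("pics/w1.png",im[:,:,::-1]);
import numpy as np,pickle;pickle.dump(c,open("w1.pkl","wb"))
E
```

```text
clock: 1.52
eef_pos: [0.5138, 0.099, 0.2807]
orientation: [[0.3, -0.002, -0.954], [0.954, 0.0, 0.3], [-0.0, -1.0, 0.002]]
force: [-0.0, 0.5, 0.9]
finger_gap: 0.0855
[0.51378589 0.09896112 0.28068332] 1.525
```

View pics/w1.png

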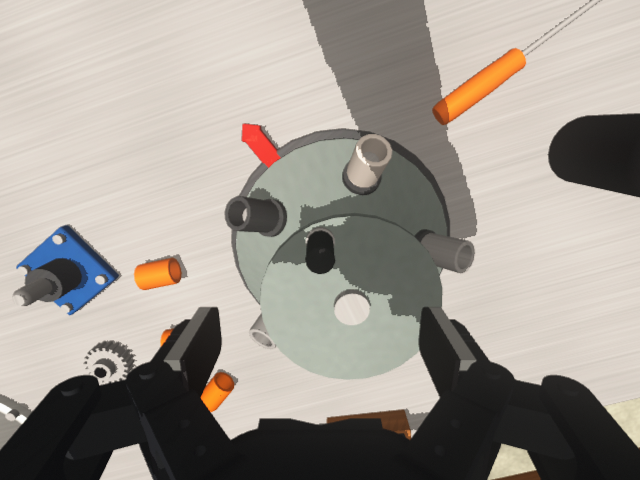

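```bash
python3 - <<'E'
from h import *
import pickle;c=pickle.load(open("w1.pkl","rb"));print(c["origin"])
im=cv2.imread("pics/w1.png").astype(int);B,G,R=im[...,0],im[...,1],im[...,2]
def f(m,x0,y0,x1,y1):
    k=np.zeros(m.shape,bool);k[y0:y1,x0:x1]=m[y0:y1,x0:x1];return k
kn=f(R+G+B<60,295,220,345,285);print("knob",blob(kn))
hb=f(R+G+B>600,325,285,380,335);print("hub",blob(hb))
hc=np.array(blob(hb)[0][1]);print("hub",onz(c,hc,.173),onz(c,hc,.18))
rd=f((R>150)&(G<70),230,115,290,175);print("red",blob(rd))
ys,xs=np.nonzero(rd)
for z in(0.005,.012):
    p=np.array([onz(c,q,z)[:2] for q in zip(xs,ys)]);m=p.mean(0);w,v=np.linalg.eigh(np.cov((p-m).T));print("pointer",z,m,v[:,1],np.degrees(np.arctan2(v[1,1],v[0,1])))
for p in [(.5138,.0987,.217),(.5138,.0987,.177),(.5133,.1055,.217),(.5138,.112,.217)]: print(p,proj(c,p))
# disc outline: threshold edge -> fit ellipse on grey-green pixels
hsv=cv2.cvtColor(im.astype(np.uint8),cv2.COLOR_BGR2HSV)
print([im[y,x].tolist() for x,y in((380,260),(300,300),(400,300),(350,225),(350,200),(300,210),(250,190))])
# radial edges of the top disc from hub centre
g=cv2.GaussianBlur(im.astype(np.uint8),(3,3),0).astype(int).sum(2)
E
python3 - <<'E'
import cv2
im=cv2.imread("pics/w1.png");cv2.imwrite("pics/w1c.png",cv2.resize(im[120:390,220:480],None,fx=2.2,fy=2.2,interpolation=2))
E
```

```text
[0.43699388 0.12242885 0.42398128]
knob []
hub [([334, 294, 36, 31, 843], [351.7, 309.31])]
hub [0.58018877 0.10489029 0.173     ] [0.57619499 0.10537945 0.18      ]
red [([243, 124, 37, 43, 713], [260.13, 144.3])]
pointer 0.005 [0.43572435 0.05029295] [-0.94113958 -0.33801819] -160.24382278755655
pointer 0.012 [0.43574556 0.05149813] [-0.94113958 -0.33801819] -160.24382278755652
(0.5138, 0.0987, 0.217) [320.18174482 258.4658439 ]
(0.5138, 0.0987, 0.177) [320.09867055 239.09202429]
(0.5133, 0.1055, 0.217) [330.13776731 254.78106895]
(0.5138, 0.112, 0.217) [340.15527967 252.61442327]
[[89, 96, 92], [174, 188, 181], [91, 99, 95], [91, 99, 94], [90, 98, 95], [163, 177, 170], [124, 132, 132]]
```

View pics/w1c.png

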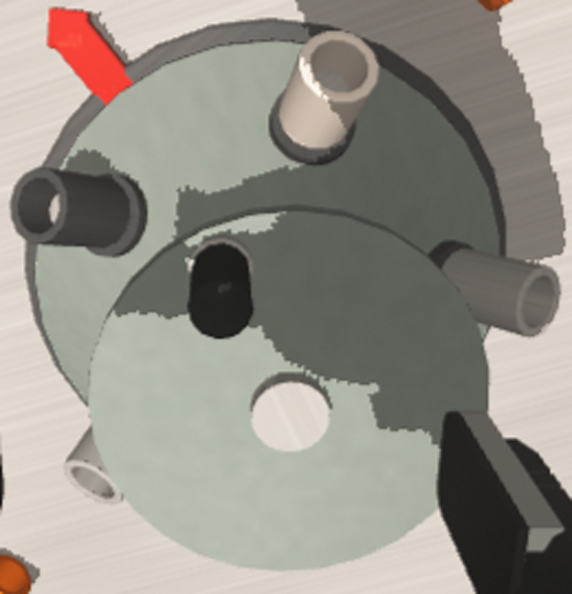

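```bash
python3 -m jog '[[-1,0,0.05,-0.001,0,0,0],[-1,0,0.1,-0.001,0,0,0],[-1,0,0.1,-0.001,0,0,0],[1,0,0.1,-0.001,0,0,0],[1,0,0.1,-0.001,0,0,0],[1,0,0.1,-0.001,0,0,0],[1,0,0.1,-0.001,0,0,0],[1,0,0.1,-0.001,0,0,0],[1,0,0.1,-0.001,0,0,0]]' 25
```

```text
clock: 2.7
eef_pos: [0.5162, 0.0985, 0.1837]
orientation: [[0.299, 0.004, -0.954], [0.954, -0.001, 0.299], [0.001, -1.0, -0.004]]
force: [-0.2, -1.7, 5.4]
finger_gap: 0.0193
```

```bash
cat > arc.py <<'E'
import sys,numpy as np
a0,a1,n=map(float,sys.argv[1:4]);n=int(n)
x=np.array([.299,.954]);z=np.array([-.954,.299])
f=lambda a:.06*np.array([np.cos(np.radians(a)),np.sin(np.radians(a))])
for a in np.linspace(a0,a1,n+1)[1:]:
    d=f(a)-f(a0);print(round(a,1),round(d@x,4),round(d@z,4))
E
python3 arc.py 186.8 98.8 11
```

```text
178.8 0.0079 0.0029
170.8 0.016 0.0047
162.8 0.0244 0.0053
154.8 0.0327 0.0047
146.8 0.0409 0.003
138.8 0.0488 0.0002
130.8 0.0562 -0.0037
122.8 0.063 -0.0086
114.8 0.069 -0.0144
106.8 0.0742 -0.021
98.8 0.0784 -0.0282
```

```bash
python3 -m jog '[[1,0.0079,0,0.0029,0,0,0],[1,0.016,0,0.0047,0,0,0],[1,0.0244,0,0.0053,0,0,0],[1,0.0327,0,0.0047,0,0,0],[1,0.0409,0,0.003,0,0,0],[1,0.0488,0,0.0002,0,0,0],[1,0.0562,0,-0.0037,0,0,0],[1,0.063,0,-0.0086,0,0,0],[1,0.069,0,-0.0144,0,0,0],[1,0.0742,0,-0.021,0,0,0],[1,0.0784,0,-0.0282,0,0,0],[1,0.0784,0,-0.0282,0,0,0]]'; python3 arc.py 98.8 20.3 10
python3 - <<'E'
from bench import *
import cv2
cv2.imwrite("pics/t2.png",snapshot("top")[150:340,180:440,::-1].repeat(3,0).repeat(3,1))
E
```

```text
clock: 4.2
eef_pos: [0.5676, 0.1653, 0.1837]
orientation: [[0.299, 0.006, -0.954], [0.954, 0.0, 0.299], [0.002, -1.0, -0.005]]
force: [1.4, -0.1, 5.4]
finger_gap: 0.0192
91.0 0.0031 -0.0076
83.1 0.0052 -0.0156
75.2 0.0061 -0.0237
67.4 0.0059 -0.0319
59.6 0.0046 -0.04
51.7 0.0022 -0.0479
43.8 -0.0012 -0.0553
36.0 -0.0057 -0.0622
28.2 -0.011 -0.0685
20.3 -0.0171 -0.0739
```

View pics/t2.png

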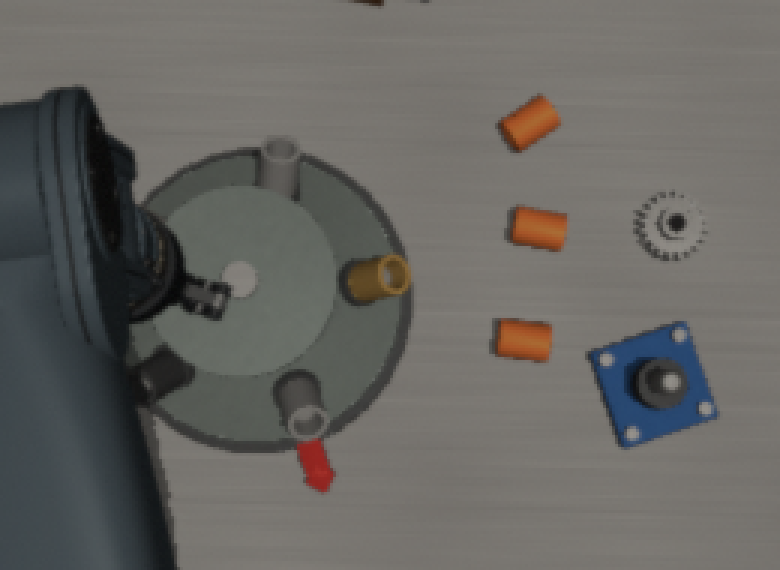

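The carousel follows: brass is now at crop (385,278) and the pointer at (315,465). Continuing the arc.

```bash
python3 -m jog '[[1,0.0031,0,-0.0076,0,0,0],[1,0.0052,0,-0.0156,0,0,0],[1,0.0061,0,-0.0237,0,0,0],[1,0.0059,0,-0.0319,0,0,0],[1,0.0046,0,-0.04,0,0,0],[1,0.0022,0,-0.0479,0,0,0],[1,-0.0012,0,-0.0553,0,0,0],[1,-0.0057,0,-0.0622,0,0,0],[1,-0.011,0,-0.0685,0,0,0],[1,-0.0171,0,-0.0739,0,0,0],[1,-0.0171,0,-0.0739,0,0,0]]'
python3 - <<'E'
from bench import *
import cv2,pickle
pickle.dump(get_calibration("wrist"),open("w2.pkl","wb"))
cv2.imwrite("pics/w2.png",snapshot("wrist")[:,:,::-1])
cv2.imwrite("pics/t3f.png",snapshot("top")[:,:,::-1])
im=cv2.imread("pics/t3f.png")
cv2.imwrite("pics/t3.png",im[150:340,180:440].repeat(3,0).repeat(3,1))
E
```

```text
clock: 5.62
eef_pos: [0.6321, 0.1264, 0.1837]
orientation: [[0.299, 0.004, -0.954], [0.954, -0.0, 0.299], [0.001, -1.0, -0.004]]
force: [0.3, -1.8, 6.7]
finger_gap: 0.0188
```

View pics/t3.png

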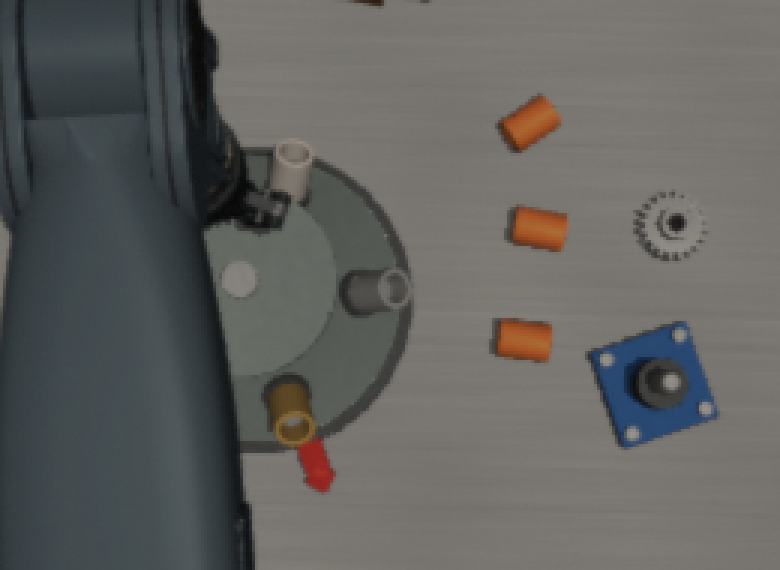

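View pics/w2.png

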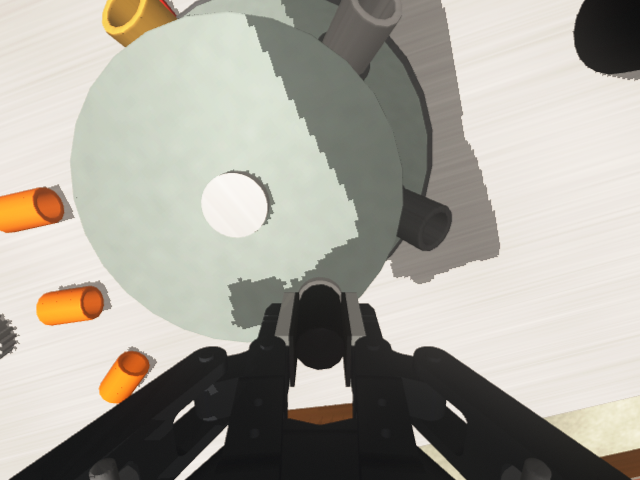

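```bash
python3 - <<'E'
from bench import *
from h import *
import pickle
ct=get_calibration("top");im=cv2.imread("pics/t3f.png").astype(int);B,G,R=im[...,0],im[...,1],im[...,2]
def f(m,x0,y0,x1,y1):
    k=np.zeros(m.shape,bool);k[y0:y1,x0:x1]=m[y0:y1,x0:x1];return k
rd=f((R>110)&(G<60),275,290,300,320);print("red",blob(rd))
hb=f(R+G+B>395,245,230,272,256);print(blob(hb))
hb=f(R+G+B>370,245,230,272,256);print(blob(hb))
br=f((R-B>30)&(G>60),265,270,290,302);print("brass",blob(br))
h=onz(ct,(259.8,243.2),.18)
for n,uv in dict(brass=(180+294/3,150+429/3-.2),steel=(180+394/3,150+288/3),white=(180+293/3,150+154/3)).items():
    p=onz(ct,uv,.1034);d=p-h;print(n,p,np.hypot(d[0],d[1]),np.degrees(np.arctan2(d[1],d[0])))
ys,xs=np.nonzero(rd)
p=np.array([onz(ct,q,.006)[:2] for q in zip(xs,ys)]);m=p.mean(0);d=m-h[:2];w,v=np.linalg.eigh(np.cov((p-m).T))
print("pointer",m,np.degrees(np.arctan2(*d[::-1])),np.degrees(np.arctan2(v[1,1],v[0,1])))
cw=pickle.load(open("w2.pkl","rb"))
w=cv2.imread("pics/w2.png").astype(int);hb=f(w.sum(2)>640,190,160,280,250);b=blob(hb);print(b)
for z in(.178,.18):print(onz(cw,b[0][1],z))
E
python3 - <<'E'
import cv2
im=cv2.imread("pics/t3f.png");cv2.imwrite("pics/t3c.png",cv2.resize(im[260:325,255:320],(720,600),interpolation=2))
E
```

```text
red [([279, 296, 12, 18, 126], [284.83, 304.52])]
[]
[([255, 238, 10, 11, 91], [259.52, 242.68])]
brass [([271, 278, 14, 21, 202], [276.94, 288.64])]
brass [0.46122486 0.06592453 0.1034    ] 0.11873267595420654 -160.0703054335064
steel [ 0.57723323 -0.01147176  0.1034    ] 0.11794991586187754 -87.86875122119221
white [0.68565837 0.07478146 0.1034    ] 0.11715784302921663 -15.655373455790853
pointer [0.43059781 0.05322447] -159.50446366188535 -158.82543946084712
[([193, 160, 19, 13, 110], [201.05, 164.28]), ([201, 160, 76, 78, 4285], [236.36, 197.29])]
[0.55500012 0.09773888 0.178     ]
[0.55499207 0.09844217 0.18      ]
```

View pics/t3c.png

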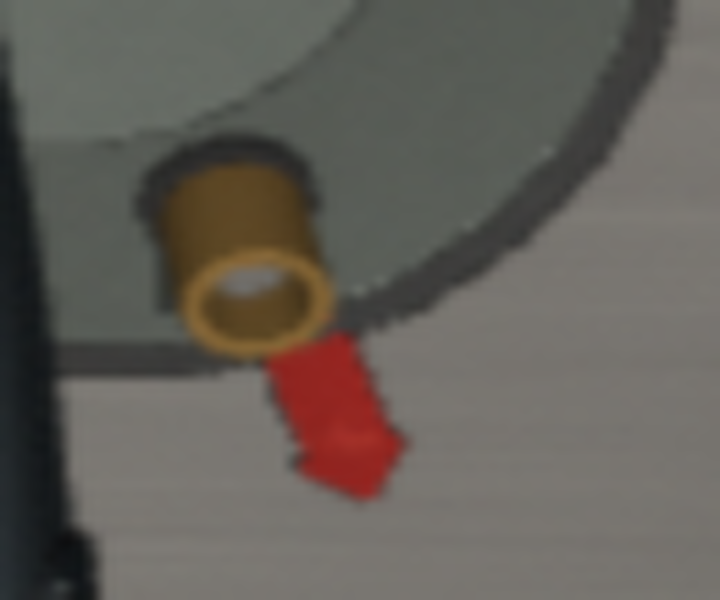

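Brass angle is −159.9° (mean of three bushings) against the pointer at −159.5° (the individual pointer measurements run from −158.8° to −160.2°). They agree within the spread, so I release the knob and rise.

```bash
python3 -m jog '[[0,0,0,0,0,0,0],[-1,0,0,0,0,0,0],[-1,0,0,0,0,0,0],[-1,0,0,0,0,0,0],[-1,0,-0.02,0,0,0,0],[-1,0,-0.06,0,0,0,0],[-1,0,-0.12,0,0,0,0],[-1,0,-0.12,0,0,0,0]]'
python3 - <<'E'
from bench import *
from h import *
from scipy.spatial.transform import Rotation as Rn
s=sense();R0=np.array(s["orientation"]);p0=np.array(s["eef_pos"]);print(p0,s["clock"])
th=np.radians(-159.8);p=np.array([np.cos(th),np.sin(th),0]);a=.5736*p+np.array([0,0,.8192])
x=np.array([p[1],-p[0],0]);y=-a;R=np.column_stack([x,y,np.cross(x,y)])
print("rotvec",Rn.from_matrix(R0.T@R).as_rotvec().round(4),np.degrees(np.linalg.norm(Rn.from_matrix(R0.T@R).as_rotvec())))
c=np.array([.4745,.0698,.085])
for w in([.44,.057,.30],[.40,.045,.24],c+.067*a): print(w,(R0.T@(np.array(w)-p0)).round(4))
E
```

```text
clock: 6.72
eef_pos: [0.6328, 0.1273, 0.3088]
orientation: [[0.298, 0.013, -0.954], [0.955, 0.001, 0.298], [0.005, -1.0, -0.012]]
force: [0.3, 0.2, -0.4]
finger_gap: 0.0856
[0.6328032  0.12728856 0.30876664] 6.725
rotvec [-0.5757 -0.6343 -0.199 ] 50.386540423610995
[0.44, 0.057, 0.3] [-0.1246  0.0062  0.1632]
[0.4, 0.045, 0.24] [-0.1483  0.0657  0.1985]
[0.43843259 0.05652978 0.1398864 ] [-0.1263  0.1663  0.1664]
```

```bash
python3 -m jog '[[-1,-0.03,0,0.04,-0.09,-0.1,-0.03],[-1,-0.06,0,0.08,-0.19,-0.21,-0.065],[-1,-0.1,0.01,0.13,-0.28,-0.31,-0.1],[-1,-0.135,0.02,0.18,-0.38,-0.42,-0.13],[-1,-0.145,0.03,0.195,-0.48,-0.53,-0.165],[-1,-0.148,0.05,0.198,-0.576,-0.634,-0.199],[-1,-0.145,0.08,0.19,-0.576,-0.634,-0.199],[-1,-0.126,0.15,0.166,-0.576,-0.634,-0.199],[-1,-0.126,0.15,0.166,-0.576,-0.634,-0.199],[-1,-0.126,0.15,0.166,-0.576,-0.634,-0.199]]'
python3 - <<'E'
from bench import *
import cv2,pickle
pickle.dump((get_calibration("wrist"),sense()),open("w3.pkl","wb"))
cv2.imwrite("pics/w3.png",snapshot("wrist")[:,:,::-1])
E
```

```text
clock: 7.98
eef_pos: [0.433, 0.0569, 0.1477]
orientation: [[-0.346, 0.524, -0.779], [0.938, 0.198, -0.283], [0.006, -0.828, -0.56]]
force: [-1.2, -0.8, 0.3]
finger_gap: 0.085
```

View pics/w3.png

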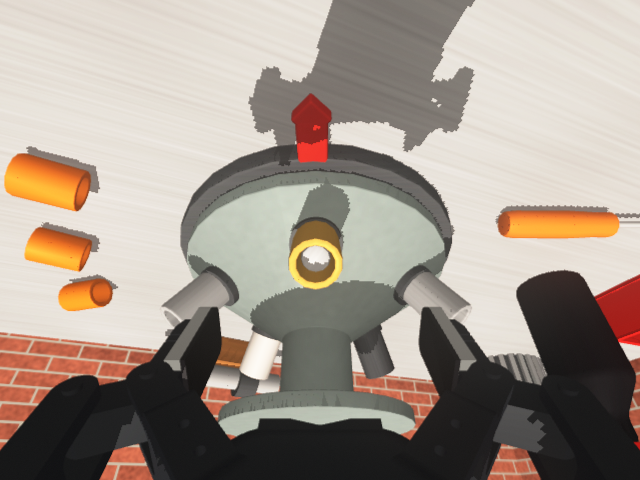

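Run:
```python
from bench import *
from h import *
import pickle
c,s=pickle.load(open("w3.pkl","rb"));im=cv2.imread("pics/w3.png").astype(int);B,G,R=im[...,0],im[...,1],im[...,2]
ct=get_calibration("top")
def f(m,x0,y0,x1,y1):
    k=np.zeros(m.shape,bool);k[y0:y1,x0:x1]=m[y0:y1,x0:x1];return k
rd=f((R>90)&(G<60)&(R-G>60),285,85,340,165);print("red",blob(rd))
ys,xs=np.nonzero(rd)
for z in(.003,.010,.016):
    p=np.array([onz(c,q,z)[:2] for q in zip(xs,ys)]);m=p.mean(0);w,v=np.linalg.eigh(np.cov((p-m).T))
    print("pointer",z,m,np.degrees(np.arctan2(v[1,1],v[0,1])), "tip",onz(c,(311,96),z))
print("tip tri",tri([ray(c,(311,96)),ray(ct,(288.3,313.5))]))
br=f((R-B>60)&(R>120)&(G>90),280,215,350,295);b=blob(br);print("brass",b)
cn,_=cv2.findContours(f((R-B>90)&(R>180)&(G>140),280,230,350,295).astype(np.uint8),0,1);cn=max(cn,key=len);e=cv2.fitEllipse(cn);print(e)
q=onz(c,e[0],.1034);print("ring",q,"dist-scaled z",s["eef_pos"])
print("tri ring",tri([ray(c,e[0]),ray(ct,(278,292.8))]))
for A in ([.5735,.1055],[.575,.105]):
    for z in (.006,.012):
        p=np.array([onz(c,r,z)[:2] for r in zip(xs,ys)]).mean(0)
        print(A,z,"ptr",np.degrees(np.arctan2(p[1]-A[1],p[0]-A[0])),"brass",np.degrees(np.arctan2(q[1]-A[1],q[0]-A[0])))
# sleeve1/4 ring centres
cv2.imwrite("pics/w3c.png",cv2.resize(im[80:330,150:480].astype(np.uint8),None,fx=2.4,fy=2.4,interpolation=2))
```

```text
red [([292, 94, 39, 68, 1973], [311.57, 129.26])]
pointer 0.003 [0.4392665  0.05305979] -159.44919884982286 tip [0.41444205 0.04401323 0.003     ]
pointer 0.01 [0.43465096 0.05151587] -159.44919884982286 tip [0.41062358 0.04275978 0.01      ]
pointer 0.016 [0.43069478 0.05019252] -159.44919884982286 tip [0.40735061 0.0416854  0.016     ]
tip tri [0.40807167 0.04249014 0.01448105]
brass [([289, 221, 54, 69, 2133], [315.19, 254.92])]
((315.0885314941406, 263.3753662109375), (49.18055725097656, 52.64850616455078), 95.28390502929688)
ring [0.46120833 0.06378506 0.1034    ] dist-scaled z [0.43303591 0.05693075 0.1477157 ]
tri ring [0.4615219  0.06497335 0.10302963]
[0.5735, 0.1055] 0.006 ptr -158.70174840097238 brass -159.62060425713824
[0.5735, 0.1055] 0.012 ptr -158.7794830104632 brass -159.62060425713824
[0.575, 0.105] 0.006 ptr -159.0945721626927 brass -160.08979367185984
[0.575, 0.105] 0.012 ptr -159.1608813410097 brass -160.08979367185984
```

View pics/w3c.png

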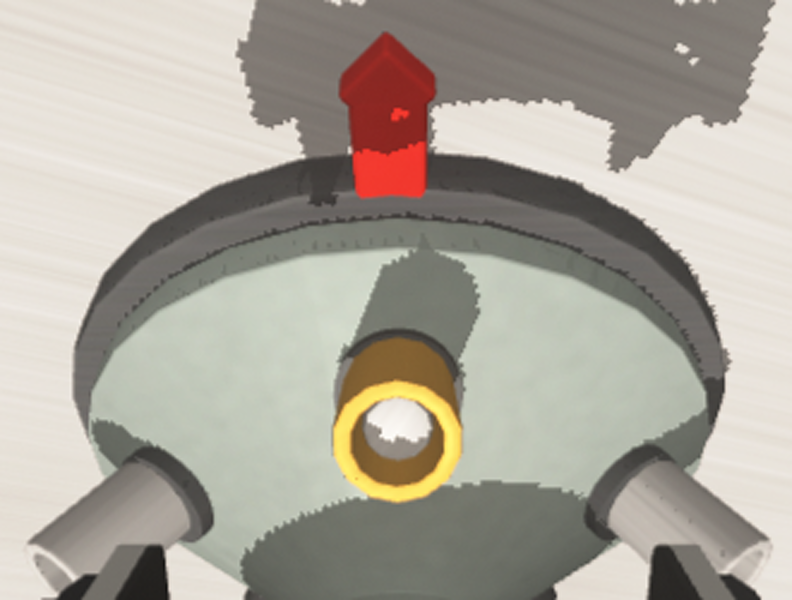

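The wrist view shows the brass ring centred at (315,263), the pointer tip at (311,95) and the steel sleeves either side. Alignment is within about 1° (roughly 1.3 mm). Next I approach along the peg axis.

```bash
python3 -m jog '[[-0.3,-0.0027,0.01,0,-0.015,0,0],[-0.3,-0.0027,0.03,0,-0.015,0,0],[-0.3,-0.0027,0.05,0,-0.015,0,0],[-0.3,-0.0027,0.05,0,-0.015,0,0]]'
python3 - <<'E'
from bench import *
import cv2,pickle
pickle.dump((get_calibration("wrist"),sense()),open("w4.pkl","wb"))
cv2.imwrite("pics/w4.png",snapshot("wrist")[:,:,::-1])
E
```

```text
clock: 8.52
eef_pos: [0.4617, 0.0637, 0.1092]
orientation: [[-0.345, 0.538, -0.769], [0.939, 0.202, -0.28], [0.004, -0.818, -0.575]]
force: [-1.3, -0.1, 0.2]
finger_gap: 0.0552
```

View pics/w4.png

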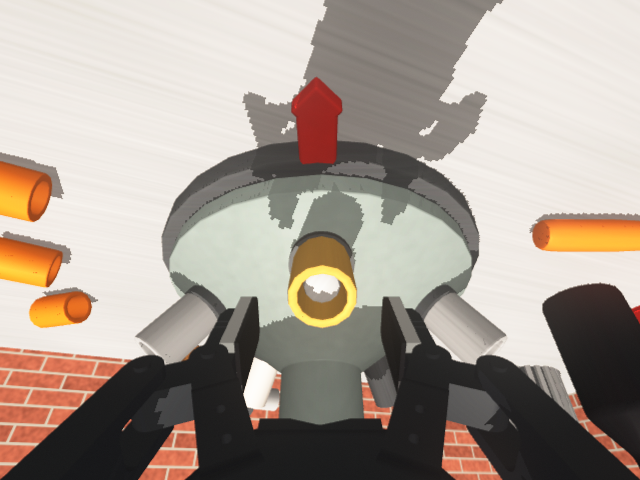

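```bash
python3 -m jog '[[-0.3,0,0.015,0.002,0,0,0],[-0.3,0,0.03,0.002,0,0,0],[-0.3,0,0.04,0.002,0,0,0],[-0.3,0,0.04,0.002,0,0,0],[1,0,0.04,0.002,0,0,0],[1,0,0.04,0.002,0,0,0],[1,0,0.04,0.002,0,0,0],[1,0,0.04,0.002,0,0,0],[1,0,0.04,0.002,0,0,0],[1,0,0.04,0.002,0,0,0]]' 45
python3 - <<'E'
from bench import *
import cv2
cv2.imwrite("pics/w5.png",snapshot("wrist")[:,:,::-1])
E
```

```text
clock: 9.82
eef_pos: [0.4824, 0.071, 0.0773]
orientation: [[-0.345, 0.541, -0.767], [0.939, 0.201, -0.28], [0.003, -0.817, -0.577]]
force: [-6.1, 0.2, 5.7]
finger_gap: 0.0318
```

View pics/w5.png

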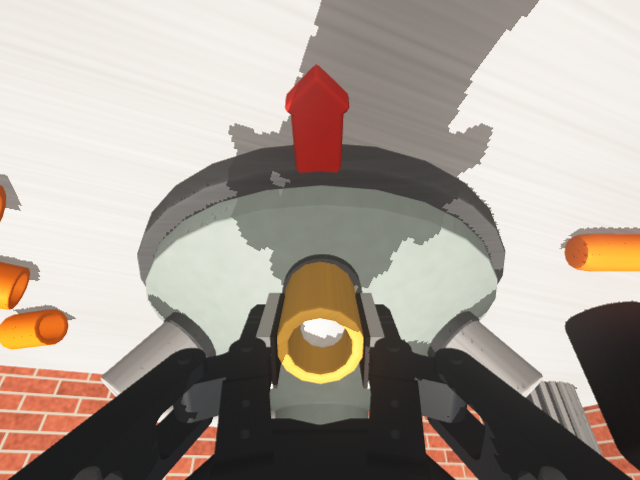

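```bash
python3 -m jog '[[1,0,-0.005,0,0,0,0],[1,0,-0.012,0,0,0,0],[1,0,-0.02,0,0,0,0],[1,0,-0.03,0,0,0,0],[1,0,-0.04,0,0,0,0],[1,0,-0.055,0,0,0,0],[1,0,-0.07,0,0,0,0],[1,0,-0.07,0,0,0,0]]'
python3 - <<'E'
from bench import *
import cv2
cv2.imwrite("pics/w6.png",snapshot("wrist")[:,:,::-1])
cv2.imwrite("pics/s6.png",snapshot("scene")[:,:,::-1][140:380,200:520].repeat(2,0).repeat(2,1))
E
```

```text
clock: 10.88
eef_pos: [0.444, 0.0563, 0.1339]
orientation: [[-0.343, 0.54, -0.768], [0.939, 0.2, -0.28], [0.002, -0.817, -0.576]]
force: [-0.2, -0.7, -0.8]
finger_gap: 0.0318
```

View pics/w6.png

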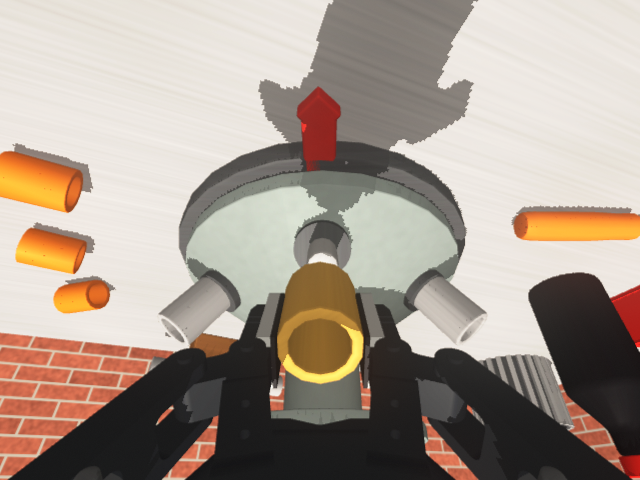

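View pics/s6.png

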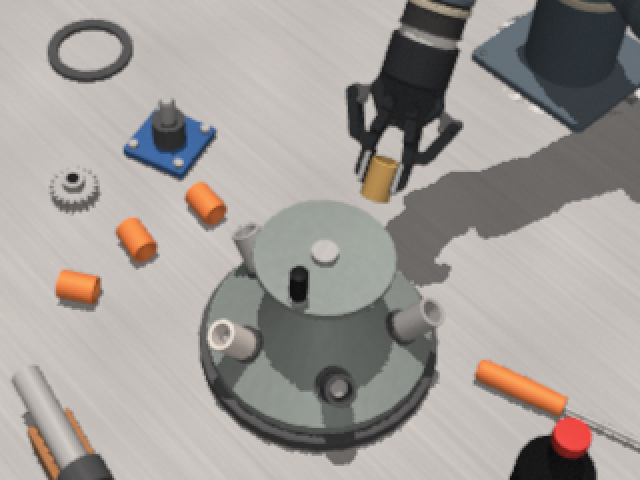

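```bash
python3 -m jog '[[1,-0.02,-0.02,-0.005,0.04,0,0],[1,-0.045,-0.035,-0.008,0.1,0,0],[1,-0.07,-0.045,-0.007,0.16,0,0],[1,-0.1,-0.055,-0.007,0.22,0,0],[1,-0.13,-0.06,-0.007,0.29,0,0],[1,-0.16,-0.065,-0.007,0.36,0,0],[1,-0.19,-0.07,-0.007,0.43,0,0],[1,-0.22,-0.073,-0.007,0.5,0,0],[1,-0.25,-0.076,-0.007,0.56,0,0],[1,-0.28,-0.08,-0.007,0.614,0,0],[1,-0.3016,-0.0816,-0.007,0.614,0,0],[1,-0.3016,-0.0816,-0.007,0.614,0,0]]'
python3 -m jog '[[1,0,0,0,0,0,0],[1,0,0,0,0,0,0]]'
python3 - <<'E'
from bench import *
import cv2,pickle
print(sense()["qpos"],sense()["eef_pos"])
pickle.dump((get_calibration("wrist"),sense()),open("w7.pkl","wb"))
for n in("wrist","top","scene"):cv2.imwrite(f"pics/{n}7.png",snapshot(n)[:,:,::-1])
a=cv2.imread("pics/scene7.png")[110:250,200:360]
cv2.imwrite("pics/s7c.png",cv2.resize(a,(686,600),interpolation=2))
E
```

```text
clock: 12.48
eef_pos: [0.5099, -0.2415, 0.2012]
orientation: [[-0.344, -0.003, -0.939], [0.939, 0.004, -0.344], [0.005, -1.0, 0.002]]
force: [-0.8, 0.5, -2.0]
finger_gap: 0.032
clock: 12.72
eef_pos: [0.5093, -0.2397, 0.203]
orientation: [[-0.346, -0.002, -0.938], [0.938, 0.004, -0.346], [0.004, -1.0, 0.0]]
force: [0.1, -0.2, -1.7]
finger_gap: 0.032
[-32.09539659   8.34715536   8.46920892  90.30703346   0.12201465
 -52.31354992] [ 0.50932672 -0.23968114  0.20296293]
```

View pics/wrist7.png

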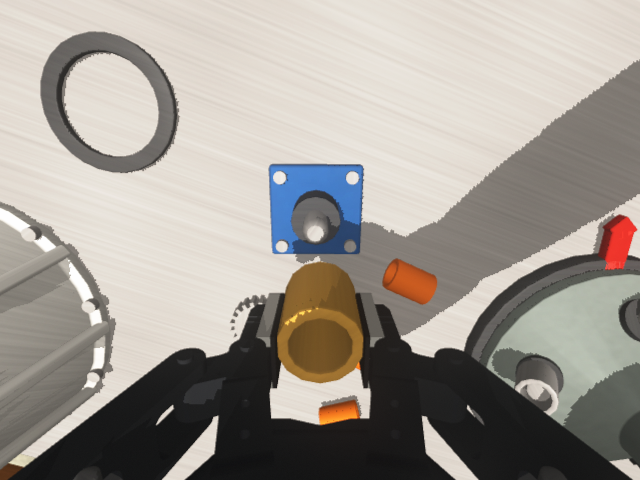

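View pics/s7c.png

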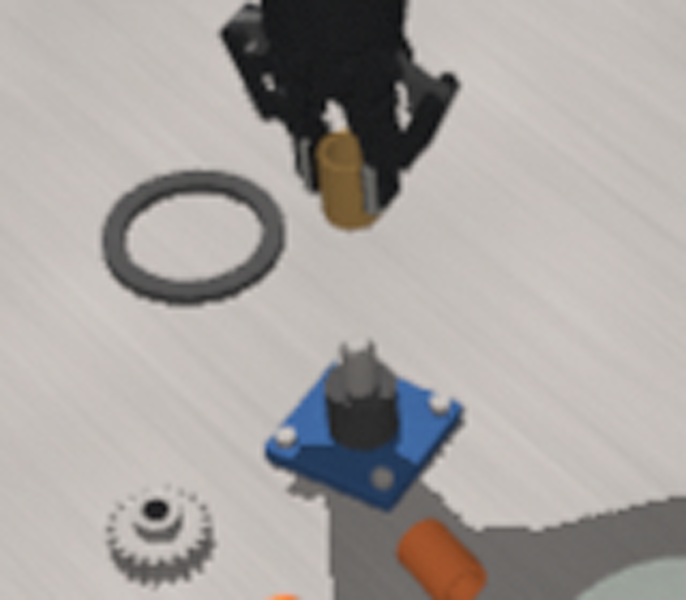

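View pics/top7.png

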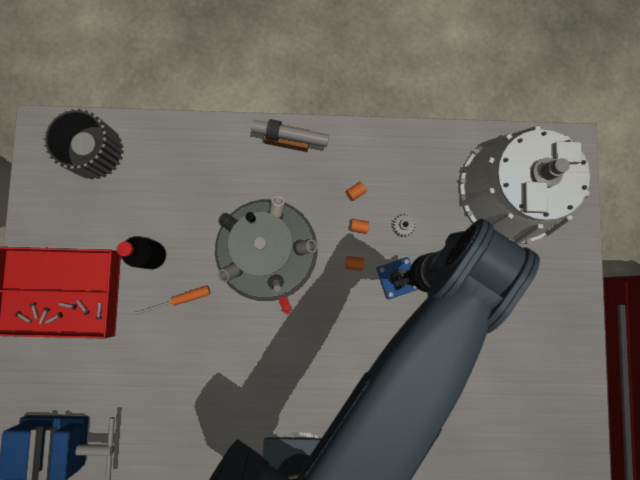

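Run:
```python
from bench import *
from h import *
import pickle
c,s=pickle.load(open("w7.pkl","rb"));im=cv2.imread("pics/wrist7.png").astype(int);B,G,R=im[...,0],im[...,1],im[...,2]
def f(m,x0,y0,x1,y1):
    k=np.zeros(m.shape,bool);k[y0:y1,x0:x1]=m[y0:y1,x0:x1];return k
Rt=np.array(s["orientation"]);tc=np.array(s["eef_pos"])
def local(p): return (Rt.T@(np.array(p)-tc)).round(4)
# plate
m=f(B-R>40,260,155,370,262).astype(np.uint8)
pts=cv2.findNonZero(m)[:,0,:].astype(float)
w=np.array([onz(c,q,.014)[:2] for q in pts]).astype(np.float32);r=cv2.minAreaRect(w*1000);print("plate",r)
print("pin tip", blob(f(R+G+B>560,300,215,330,245)))
for uv in((315.5,232),): 
    p=onz(c,uv,.086);print("pin top",p,"local",local(p))
# shoulder col
# bushing: predicted outlines
def ring(zc,yc,rad,th=0):
    t=np.linspace(0,2*np.pi,73);P=np.c_[rad*np.cos(t),np.full(73,yc),zc+rad*np.sin(t)]
    Q=np.array([proj(c,tc+Rt@q) for q in P]);return Q.min(0).round(1),Q.max(0).round(1)
for z0 in(-.002,0,.002,.004):print(z0,"top",ring(z0,-.0127-.0225,.017),"bot",ring(z0,-.0127+.0225,.017))
br=f((R-B>60)&(G>80),270,255,370,390);print(blob(br))
hi=f((R>200)&(B<120)&(G>140),270,300,370,390);print(blob(hi))
cv2.imwrite("pics/w7c.png",cv2.resize(im[210:400,250:390].astype(np.uint8),None,fx=3.1,fy=3.1,interpolation=2))
# plate estimates from top
ct=get_calibration("top");print("pin top from top",onz(ct,(403.3,277.2),.086))
```

```text
plate ((509.34710693359375, -244.0190887451172), (88.28755950927734, 88.88357543945312), 20.1439266204834)
pin tip [([307, 225, 17, 16, 199], [314.68, 232.74])]
pin top [ 0.50898818 -0.24365337  0.086     ] local [-0.0041  0.1169  0.0017]
-0.002 top (array([275.9, 321.1]), array([367.6, 398.2])) bot (array([286.8, 270.7]), array([355.7, 332.3]))
0 top (array([275.7, 316.2]), array([367.9, 394. ])) bot (array([286.7, 266.9]), array([355.8, 328.8]))
0.002 top (array([275.5, 311.2]), array([368.1, 389.8])) bot (array([286.6, 263. ]), array([356. , 325.4]))
0.004 top (array([275.3, 306.1]), array([368.3, 385.5])) bot (array([286.5, 259. ]), array([356.1, 322. ]))
[([277, 262, 86, 121, 5636], [316.13, 322.66])]
[([299, 311, 6, 4, 20], [301.7, 312.5]), ([285, 313, 13, 12, 54], [291.61, 319.24])]
pin top from top [ 0.50778989 -0.24161884  0.086     ]
```

View pics/w7c.png

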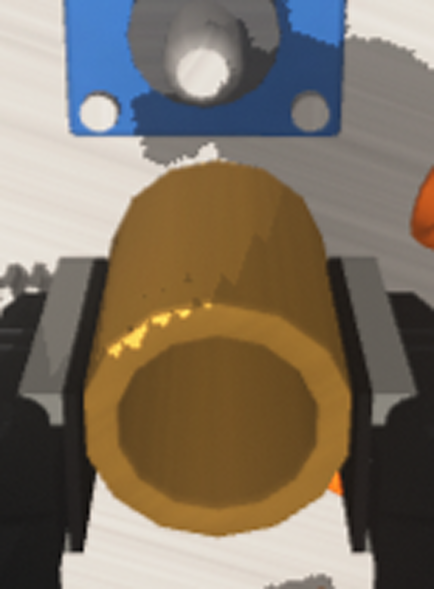

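```bash
python3 -m jog '[[1,-0.003,0.025,-0.0015,0,0,0],[1,-0.003,0.05,-0.0015,0,0,0],[1,-0.003,0.07,-0.0015,0,0,0],[1,-0.003,0.07,-0.0015,0,0,0],[1,-0.003,0.07,-0.0015,0,0,0]]'
python3 - <<'E'
from bench import *
import cv2,pickle
pickle.dump((get_calibration("wrist"),sense()),open("w8.pkl","wb"))
for n in("wrist","scene"):cv2.imwrite(f"pics/{n}8.png",snapshot(n)[:,:,::-1])
a=cv2.imread("pics/scene8.png")[140:230,235:335]
cv2.imwrite("pics/s8c.png",cv2.resize(a,(660,594),interpolation=2))
E
```

```text
clock: 13.5
eef_pos: [0.5123, -0.2428, 0.1342]
orientation: [[-0.345, -0.0, -0.939], [0.939, 0.002, -0.345], [0.002, -1.0, -0.001]]
force: [-0.8, 0.4, -1.5]
finger_gap: 0.0321
```

View pics/wrist8.png

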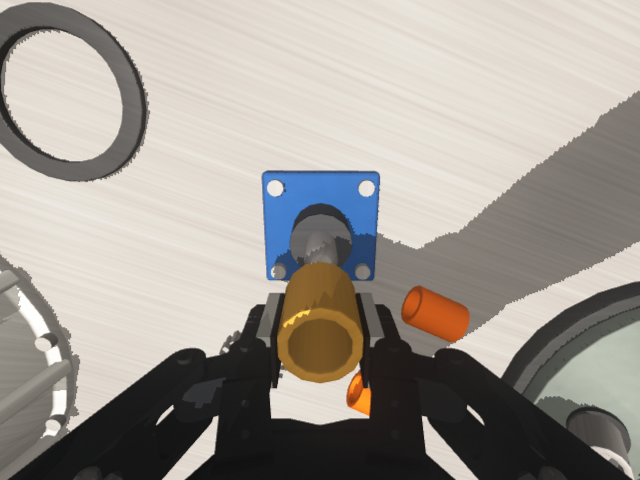

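View pics/s8c.png

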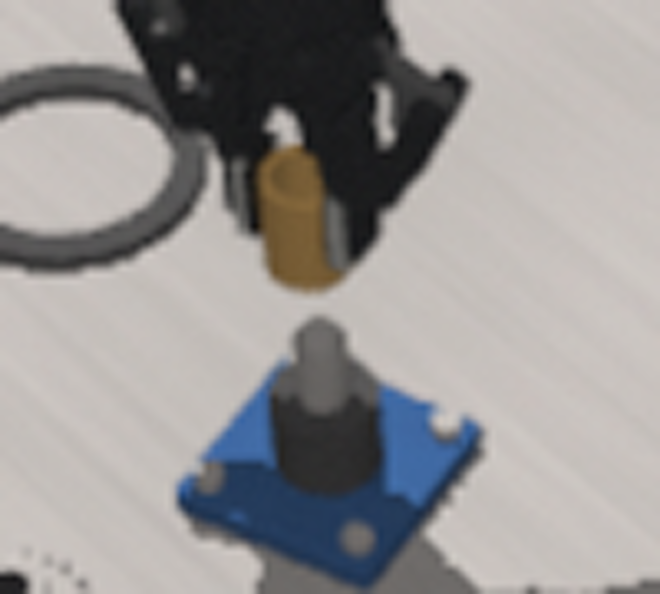

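Run:
```python
from bench import *
from h import *
import pickle
c,s=pickle.load(open("w8.pkl","rb"));im=cv2.imread("pics/wrist8.png").astype(int);B,G,R=im[...,0],im[...,1],im[...,2]
def f(m,x0,y0,x1,y1):
    k=np.zeros(m.shape,bool);k[y0:y1,x0:x1]=m[y0:y1,x0:x1];return k
Rt=np.array(s["orientation"]);tc=np.array(s["eef_pos"])
local=lambda p:(Rt.T@(np.array(p)-tc)).round(4)
m=f(B-R>40,255,165,385,284).astype(np.uint8)
pts=cv2.findNonZero(m)[:,0,:].astype(float)
w=np.array([onz(c,q,.014)[:2] for q in pts]).astype(np.float32);r=cv2.minAreaRect(w*1000);print(r)
print("plate local",local([r[0][0]/1e3,r[0][1]/1e3,.014]))
# column silhouette: shoulder top edge
for z0 in(-.002,0,.002,.004,.006):
    t=np.linspace(0,2*np.pi,73)
    def rg(x0,zw,rad):
        y=tc[2]-zw
        Q=np.array([proj(c,tc+Rt@[x0+rad*np.cos(a),y,z0+rad*np.sin(a)]) for a in t]);return Q.min(0).round(1),Q.max(0).round(1)
    print(z0,"shoulder",rg(0,.05,.022),"pintop",rg(0,.086,.0065),"pin80",rg(0,.08,.0105))
cv2.imwrite("pics/w8c.png",cv2.resize(im[160:300,250:390].astype(np.uint8),(700,600),interpolation=2))
# scene: bushing axis vs pin
cs=get_calibration("scene")
```

```text
((508.72503662109375, -244.1990203857422), (88.64868927001953, 88.70687103271484), 19.90570640563965)
plate local [-0.0003  0.1202  0.0039]
-0.002 shoulder (array([289.2, 220.1]), array([352.4, 279.5])) pintop (array([310.1, 261.2]), array([331.8, 281.2])) pin80 (array([303.9, 251.4]), array([338. , 282.9]))
0 shoulder (array([289.2, 217.3]), array([352.4, 276.9])) pintop (array([310.1, 258. ]), array([331.9, 278.2])) pin80 (array([303.8, 248.3]), array([338.1, 280. ]))
0.002 shoulder (array([289.1, 214.4]), array([352.5, 274.4])) pintop (array([310.1, 254.9]), array([331.9, 275.1])) pin80 (array([303.8, 245.1]), array([338.1, 277.1]))
0.004 shoulder (array([289. , 211.5]), array([352.6, 271.8])) pintop (array([310. , 251.7]), array([331.9, 272.1])) pin80 (array([303.7, 242. ]), array([338.2, 274.1]))
0.006 shoulder (array([288.9, 208.6]), array([352.7, 269.2])) pintop (array([310. , 248.5]), array([332., 269.])) pin80 (array([303.7, 238.8]), array([338.2, 271.1]))
```

View pics/w8c.png

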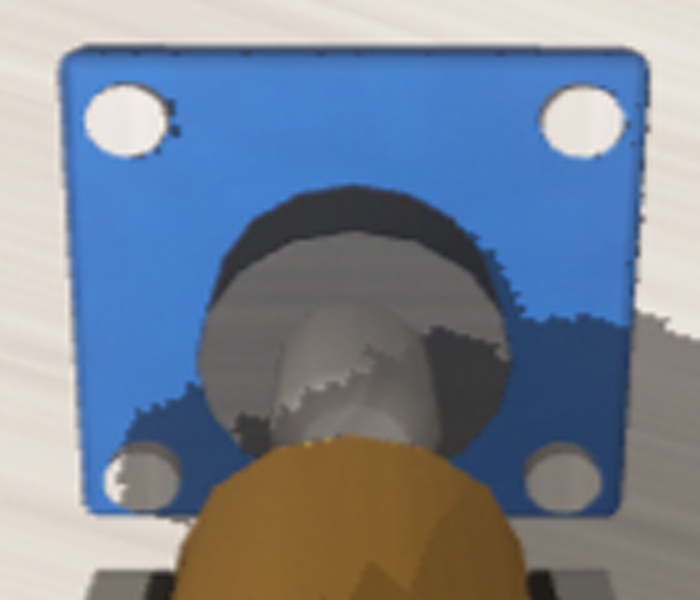

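```bash
python3 -m jog '[[1,0.0006,0.015,0,0,0,0],[1,0.0006,0.03,0,0,0,0],[1,0.0006,0.036,0,0,0,0],[1,0.0006,0.04,0,0,0,0],[1,0.0006,0.044,0,0,0,0],[1,0.0006,0.044,0,0,0,0]]'
python3 - <<'E'
from bench import *
import cv2
for n in("wrist","scene"):cv2.imwrite(f"pics/{n}9.png",snapshot(n)[:,:,::-1])
a=cv2.imread("pics/scene9.png")[150:230,240:320];b=cv2.imread("pics/wrist9.png")[200:400,230:410]
cv2.imwrite("pics/c9.png",np.hstack([cv2.resize(a,(400,400),interpolation=2),cv2.resize(b,(360,400),interpolation=2)]) if 0 else __import__("numpy").hstack([cv2.resize(a,(400,400),interpolation=2),cv2.resize(b,(360,400),interpolation=2)]))
E
```

```text
clock: 14.35
eef_pos: [0.5117, -0.242, 0.089]
orientation: [[-0.345, -0.001, -0.939], [0.939, 0.003, -0.345], [0.003, -1.0, 0.0]]
force: [0.4, -0.4, -2.2]
finger_gap: 0.0319
```

View pics/c9.png

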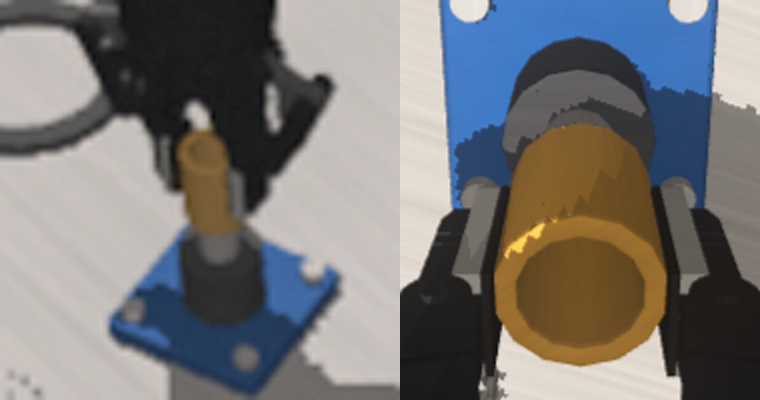

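The scene crop shows the bushing sitting over the pin tip at (210,225), with no contact force. Now a slow descent.

```bash
python3 -m jog '[[1,0,0.003,0,0,0,0],[1,0,0.006,0,0,0,0],[1,0,0.009,0,0,0,0],[1,0,0.009,0,0,0,0]]'; python3 -m jog '[[1,0,0.003,0,0,0,0],[1,0,0.006,0,0,0,0],[1,0,0.006,0,0,0,0]]'
```

```text
clock: 14.95
eef_pos: [0.5114, -0.2417, 0.0796]
orientation: [[-0.345, -0.002, -0.939], [0.939, 0.004, -0.345], [0.004, -1.0, 0.001]]
force: [0.2, -0.3, -1.2]
finger_gap: 0.0318
clock: 15.32
eef_pos: [0.5114, -0.2418, 0.0737]
orientation: [[-0.345, -0.002, -0.939], [0.939, 0.003, -0.345], [0.004, -1.0, 0.001]]
force: [0.3, 0.6, -1.0]
finger_gap: 0.0321
```

```bash
python3 -m jog '[[1,0,0.003,0,0,0,0],[1,0,0.006,0,0,0,0],[1,0,0.009,0,0,0,0],[1,0,0.009,0,0,0,0]]'; python3 -m jog '[[1,0,0.001,0,0,0,0],[1,0,0.002,0,0,0,0],[1,0,0.002,0,0,0,0]]'
```

```text
clock: 15.82
eef_pos: [0.5114, -0.2417, 0.0646]
orientation: [[-0.345, -0.002, -0.939], [0.939, 0.003, -0.345], [0.004, -1.0, 0.001]]
force: [0.4, 0.7, -2.3]
finger_gap: 0.0319
clock: 16.2
eef_pos: [0.5116, -0.2419, 0.0631]
orientation: [[-0.345, -0.001, -0.939], [0.939, 0.003, -0.345], [0.003, -1.0, 0.0]]
force: [0.2, 0.9, -2.5]
finger_gap: 0.0318
```

Run:
```python
from bench import *
import cv2,numpy as np
for n in("wrist","scene"):cv2.imwrite(f"pics/{n}10.png",snapshot(n)[:,:,::-1])
a=cv2.imread("pics/scene10.png")[150:230,240:320];b=cv2.imread("pics/wrist10.png")[200:400,230:410]
cv2.imwrite("pics/c10.png",np.hstack([cv2.resize(a,(400,400),interpolation=2),cv2.resize(b,(360,400),interpolation=2)]))
```

```text
(no output)
```

View pics/c10.png

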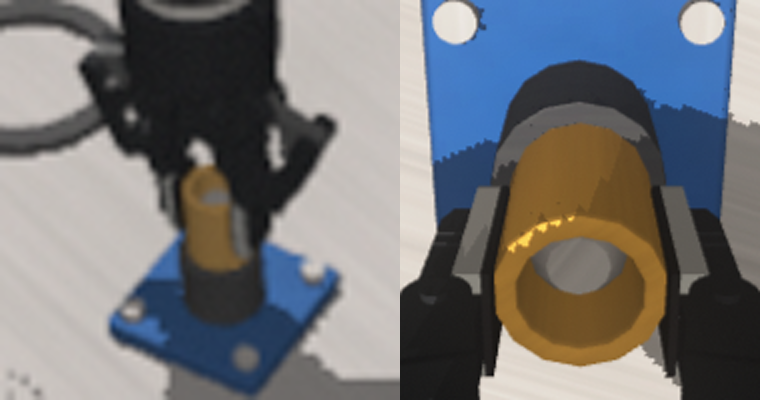

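```bash
python3 -m jog '[[1,0,0.001,0,0,0,0],[1,0,0.002,0,0,0,0],[1,0,0.002,0,0,0,0]]'; python3 -m jog '[[1,0,0.001,0,0,0,0],[1,0,0.0015,0,0,0,0],[1,0,0.0015,0,0,0,0]]'
```

```text
clock: 16.68
eef_pos: [0.5118, -0.242, 0.0628]
orientation: [[-0.345, -0.0, -0.939], [0.939, 0.002, -0.345], [0.002, -1.0, -0.0]]
force: [-2.8, 0.7, 5.3]
finger_gap: 0.0321
clock: 17.05
eef_pos: [0.5118, -0.2421, 0.0628]
orientation: [[-0.345, -0.0, -0.939], [0.939, 0.002, -0.345], [0.002, -1.0, -0.001]]
force: [-4.9, 2.1, 11.7]
finger_gap: 0.0322
```

Run:
```python
from bench import *
import cv2,numpy as np
for n in("wrist","scene"):cv2.imwrite(f"pics/{n}11.png",snapshot(n)[:,:,::-1])
a=cv2.imread("pics/scene11.png")[165:225,255:315];b=cv2.imread("pics/wrist11.png")[220:390,240:400]
cv2.imwrite("pics/c11.png",np.hstack([cv2.resize(a,(400,400),interpolation=2),cv2.resize(b,(380,400),interpolation=2)]))
```

```text
(no output)
```

View pics/c11.png

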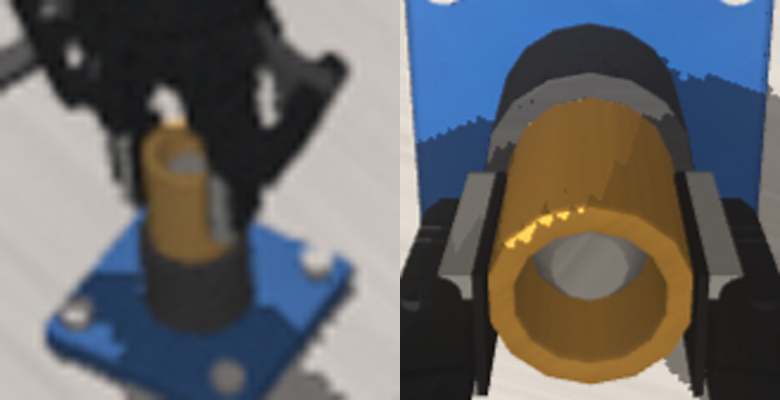

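Run:
```python
from bench import *
from h import *
cs=get_calibration("scene")
for z in(.092,.095,.098,.101):print(z,proj(cs,(.509,-.2425,z)))
print("pin top",proj(cs,(.509,-.2425,.086)),"shoulder",proj(cs,(.509,-.2425,.05)))
im=cv2.imread("pics/scene11.png");cv2.imwrite("pics/c12.png",cv2.resize(im[178:214,268:304],(576,576),interpolation=0))
```

```text
0.092 [283.04939181 187.75016118]
0.095 [282.98428811 186.90986375]
0.098 [282.91897914 186.06691694]
0.101 [282.85346394 185.22130821]
pin top [283.17898727 189.42285774] shoulder [283.93982098 199.2429851 ]
```

View pics/c12.png

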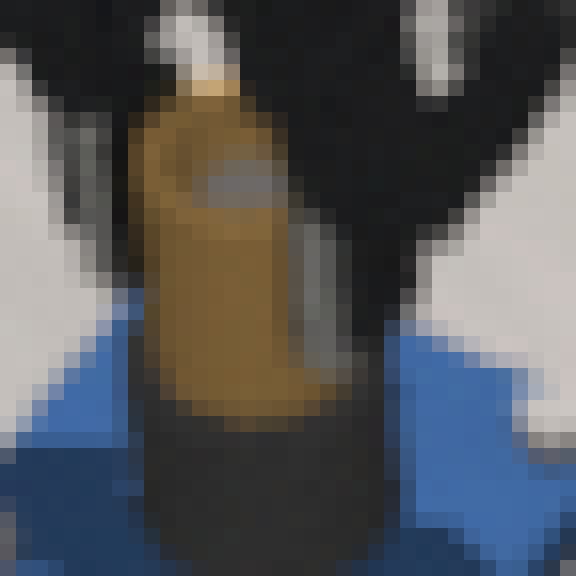

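Height agrees: ring row is 186.6 against 186.9 expected for fully seated, with a contact force of 11.7 N. I ease the press, then open gently.

```bash
python3 -m jog '[[1,0,-0.001,0,0,0,0],[1,0,-0.0015,0,0,0,0],[1,0,-0.0015,0,0,0,0]]' 20; python3 -m jog '[[0.2,0,0,0,0,0,0],[0,0,0,0,0,0,0],[-0.2,0,0,0,0,0,0],[-0.3,0,0,0,0,0,0],[-0.3,0,0,0,0,0,0],[-0.3,0,0,0,0,0,0]]'
python3 - <<'E'
from bench import *
import cv2,numpy as np
for n in("wrist","scene"):cv2.imwrite(f"pics/{n}13.png",snapshot(n)[:,:,::-1])
a=cv2.imread("pics/scene13.png")[165:225,255:315];b=cv2.imread("pics/wrist13.png")[220:390,240:400]
cv2.imwrite("pics/c13.png",np.hstack([cv2.resize(a,(400,400),interpolation=2),cv2.resize(b,(380,400),interpolation=2)]))
E
```

```text
clock: 17.52
eef_pos: [0.5118, -0.242, 0.0628]
orientation: [[-0.345, -0.0, -0.939], [0.939, 0.002, -0.345], [0.002, -1.0, -0.0]]
force: [-3.1, 2.2, 6.9]
finger_gap: 0.0324
clock: 18.27
eef_pos: [0.5117, -0.2419, 0.0611]
orientation: [[-0.345, -0.001, -0.939], [0.939, 0.003, -0.345], [0.003, -1.0, 0.0]]
force: [0.8, 0.1, -0.1]
finger_gap: 0.0554
```

View pics/c13.png

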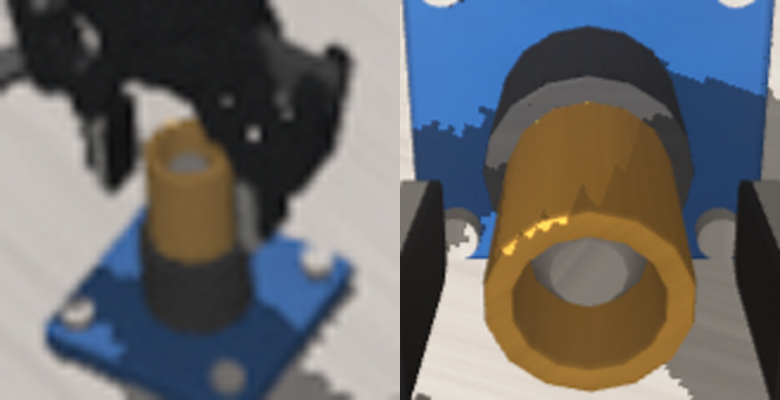

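The bushing stands upright on the shoulder and free of the fingers. I retreat straight up.

```bash
python3 -m jog '[[-0.3,0,-0.01,0,0,0,0],[-0.3,0,-0.03,0,0,0,0],[-0.3,0,-0.06,0,0,0,0],[-0.3,0,-0.1,0,0,0,0],[-0.3,0,-0.14,0,0,0,0],[-0.3,0,-0.14,0.1,0,0,0],[-0.3,0,-0.14,0.15,0,0,0],[-0.3,0,-0.14,0.15,0,0,0]]'
python3 - <<'E'
from bench import *
from h import *
ims={}
for n in("top","scene"):
    ims[n]=np.ascontiguousarray(snapshot(n)[:,:,::-1]);cv2.imwrite(f"pics/{n}14.png",ims[n])
cs=get_calibration("scene")
a=ims["scene"][170:370,215:435];b=ims["top"][180:330,200:430]
cv2.imwrite("pics/c14.png",np.vstack([cv2.resize(a,(440,400),interpolation=2)[:300],cv2.resize(b,(440,287),interpolation=2)]))
cv2.imwrite("pics/c15.png",cv2.resize(ims["scene"][170:220,258:308],(500,500),interpolation=2))
E
```

```text
clock: 19.38
eef_pos: [0.3688, -0.2948, 0.2024]
orientation: [[-0.343, -0.001, -0.939], [0.939, 0.002, -0.343], [0.002, -1.0, 0.0]]
force: [0.3, 0.1, -0.1]
finger_gap: 0.0554
```

View pics/c14.png

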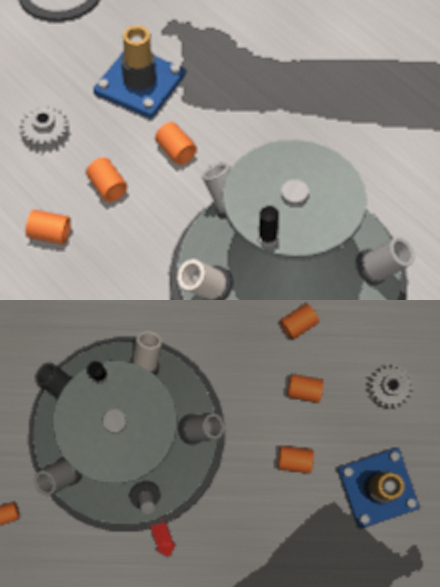

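View pics/c15.png

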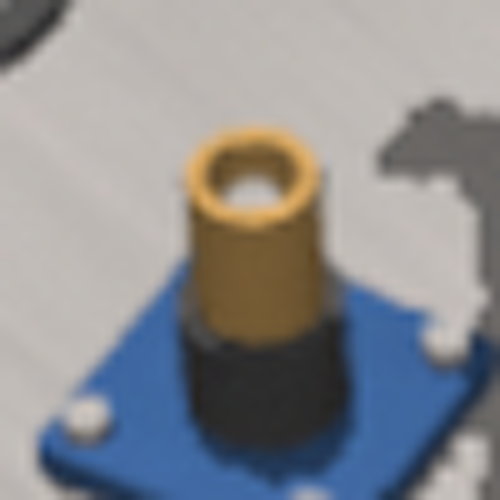

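Run:
```python
from bench import *
import cv2,numpy as np
a=cv2.imread("pics/t3f.png")[215:275,280:325];b=cv2.imread("pics/top14.png")[215:275,280:325]
print(cv2.phaseCorrelate(a.mean(2).astype(np.float32),b.mean(2).astype(np.float32)), np.abs(a.astype(int)-b).max())
hand_in()
```

```text
((0.5995661990572145, -0.013526285742802457), 0.9974960913481535) 22
the job is handed in; nothing more can be done
```

The brass bushing is now standing fully down on the gauge pin, and I handed the job in at about 19.5 s. I turned the carousel by its knob until the brass bushing stood at the red pointer and let go. I then drew the bushing off along its peg, stood it upright and slid it down the pin to the shoulder. It met the shoulder at about 12 N. I eased that to about 7 N, released it and backed away.

**Final checks**
- **Bushing on the gauge:** it stands upright around the pin with no visible gap. The centre of its top ring is at scene pixel (283.0, 187.1), against (283.0, 186.9) expected when fully home. The wrist force is back to about 0.
- **Other objects:** the other four bushings are on their pegs. The orange cylinders and the gear look untouched. I saw no sign that anything else had moved, but did not measure the screwdriver, oil bottle or clutch ring.

**Disagreements**
- **Stop angle:** the brass bushing was at about −159.9° from three bushing views. The pointer came out between −158.7° and −160.2° depending on camera and method. The stop is therefore probably 0.5–0.9° off (1–1.5 mm), and I left it there.
- **Carousel afterwards:** comparing top views of one steel bushing from before and after gave a 0.6 px shift in the radial direction and about 0 px in the turning direction. I take that as no rotation. It was printed in the same step as the hand-in, so I could not follow it up.

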